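# Take the spray head off a mister of unknown thread hand

### The arm

A 6-joint arm with a two-finger parallel gripper is mounted at the origin on the work surface. World frame = base frame: x ahead of the robot, y to its left, z up, the work surface at z = 0. Lengths are in m, angles in rad, forces in N, time in s.
With the tool pointing down it reaches from about 0.225 to 0.875 m from the base axis. Payload 3.4 kg.
Tool frame: the origin (TCP) lies at the very end of the fingers, on their centre line; the grasp point (between the pads) lies 19 mm behind it; z points along the fingers, y is the line along which they close (so a half turn about z gives the same grasp; the last joint's range is limited). The gripper opens to 85 mm and grips with 20 to 120 N. Pads are 22 mm wide; open, the fingers measure 114 mm over their backs; the gripper's body (76 mm by 85 mm) begins 54 mm behind the grasp point. The pads swing forward as they close: fully open they stand 13 mm farther back than shut.
Start: joints at [1.214, 0.276, 1.505, -0, 1.361, -0.121], TCP at [0.134, 0.559, 0.231] pointing down, gripper open.
Joint ranges: [-2.89, 2.89], [-0.75, 2.08], [0.22, 2.7], [-1.18, 4.32], [0.11, 2.71], [-2.7, 2.7]. Speed limits (rad/s): [2.57, 2.57, 3.14, 3.14, 3.14, 3.14].

### API

Orientations are given as a unit quaternion [w, x, y, z].
In Python, from rig import get_state, optics, sign_off gives the robot as it stands.
- The arm moves only by the tool send_rows, never from a script. Its argument "increments" is a list of rows, each an object with "gripper": the gripper's target within -1 to 1 (shut at 1, half-way at 0, fully open at -1); "linear": the shift along the world's x, y, z in m, a list of three; "delta_rot": the turn, a rotation vector about the world's x, y, z in rad, a list of three. In form: [{"gripper": gripper, "linear": [dx, dy, dz], "delta_rot": [rx, ry, rz]}, ...]. A call has 1 to 8 rows; each row is the pose to reach, as a shift and turn from the pose commanded when the call began; what a row does not reach only later rows make up. A row lasts 1/10 s, in which the tool goes at most 50 mm and 8.59 degrees, less where a joint would pass 70% of its speed; a pose out of reach is approached as far as the arm can. A call with a gripper value outside its range is refused whole. The fingers move at their own pace and stop on an object; "newtons" is the grip in N (left out, the last holds). Time passes only in rows, so rows that repeat a pose let the fingers close. It gives the time, the measured TCP pose, the force, the opening and the grip force at its end, in the units of the state.
- get_state(): the state, without advancing time (a new reading comes with each control period).
- optics.get_image(name): name is "side" or "top"; returns a dict with "pixels" (480x640x3 uint8, blue, green, red), "K" (3x3 intrinsics, pixels), "k1" (the pictures are not rectified: a ray, as slopes to the right and down, at radius r is drawn at 1 + k1 r^2 times it, then the intrinsics apply), "rvec" (rotation vector, rad) and "tvec" (3), from world to camera coordinates, as OpenCV has them. Camera axes: x right, y down, z forward; pixel columns grow to the right and rows downward; lengths in m; the calibration is good to about 2 mm. A picture is of the moment at which its call begins. There is no depth.
- sign_off(): hands the job in; it is judged then, once.
The state is a dict: "clock": time; "qpos": joint angles; "qd": joint speeds; "effort": joint torques, N m; "position": TCP position; "ee_rot": TCP orientation; "contact_force": force on the tool from outside, world axes, zero at the start; "moment": the same for the moment, N m; "width": finger opening in m; "gripper_force": force on a finger pad.
Only numpy, scipy, OpenCV 4.12 (cv2) and the standard library are available. Lean on these libraries where they do the work, as an engineer would, in place of code of your own. Each camera call takes 0.05 s, during which the arm holds its last target. There are 200 camera calls.

### The job

The plant mister standing in the balcony shelf needs refilling: unscrew its spray head and lift it off. Nobody remembers whether its quick thread is left- or right-handed, so try both ways: one way stops dead after a few degrees, the other runs on for most of a quarter turn until the head is free. Lift the head straight up until the tip of its dip tube is clear above the bottle's mouth, and finish still holding it there in the gripper, still, upright and over the bottle; do not drop it and leave the other things on the shelf where they are.

Things in the scene. Friction and masses are not known exactly. Their poses are not given: they have to be found in the camera images.
- cap: The mister's loose white spray head, about 60 g. Origin: centre of the underside of its round collar (54 mm across, z 0 to 28 mm); z up the screw axis. On it a flat-sided block, 46 mm long in x, 26 mm wide in y, z 28 to 66 mm: grip it across the 26 mm. Spout to -x at z 56 mm, ending 46 mm from the axis, a small trigger under it. A 6 mm dip tube hangs on the axis into the bottle.
- head (a point): On the screw axis in the block of the spray head, 50 mm above the cap's origin: the place to grip; axes as the cap's. Turns easily (under 0.15 N m). The wrong way (it changes from start to start) meets a hard stop after 8 to 20 degrees, where the torque climbs past 0.5 N m. The right way it does not rise by itself, but 65 to 100 degrees from the start (80 best) it can be lifted straight up.
- tube_tip (a point): Lower tip of the dip tube, on the axis, 45 mm below the cap's origin; moves with the cap.
- mister: The clear plastic mister bottle, 72 mm across, fixed upright in a steel spring ring on the shelf: it neither turns nor lifts. Origin: centre of its foot, z up. The collar rests on a seat 112 mm up; the mouth is 132 mm up. The cap's axes match the bottle's to within 3 degrees at the start.
- mouth (a point): Centre of the bottle's open mouth, on the screw axis, 132 mm above its foot. Screwed down, the cap has 2 inner lugs under 2 rims of the neck, with about 2 mm of vertical and 1.5 mm of sideways play, and cannot be pulled up.
- shelf: Low fixed steel shelf, 270 mm deep (x), 585 mm wide (y), board top 40 mm above its origin, which lies under its middle on the table. Five slots side by side, 115 mm apart, parted by strips 20 mm high, hold the mister and four other things in any order.
- pot: Blue glazed pot, 90 mm across, 85 mm tall, loose in a slot; bystander. Origin: centre of its foot.
- dish: White ceramic dish, 96 mm across, 30 mm tall, loose in a slot; bystander. Origin: centre of its foot.
- dibber: Beech dibber lying along x, 188 mm long, 26 mm thick, with a T handle at -x; bystander. Origin: underside, near its middle.
- trowel: Aluminium trowel lying along x, 240 mm long, handle to -x, 24 mm tall; bystander. Origin: underside, near its middle.
Things that resemble listed ones, but are neither listed nor needed, are in the scene too. Leave any brown or green look-alike of the cap alone.

How it is judged:
By the outcome, as a careful person would: the job done as asked, in the order asked, and still so for the second after the job is handed in, while the arm keeps its last pose, push and grip.
It also fails if it takes over 51 s, if anything falls off the work surface, if the arm or the gripper's body presses on something with over 40 N, if the wrist force passes 120 N, or if a joint passes its speed limit or range.

## Working session

There is one attempt and no reset: what is moved stays moved. The work goes in short steps, Python scripts to look and compute and a tool call to move; the robot and the scene stay as the last step left them, time stands still between calls to the robot, and variables do not carry over. Pictures are saved under pics/ and viewed, at most 10 in all, crops included, and the job is handed in when it is done.

Besides the shell and the picture viewer there is one more tool, called as name(argument=value, ...), one argument or row to a line, values as JSON. send_rows: Moves the arm, as the interface text tells. Its arguments: {"type":"object","properties":{"increments":{"type":"array"},"newtons":{"type":"number"}},"required":["increments"]}

```bash
mkdir -p pics; cat > h.py <<'E'
import numpy as np, cv2
from rig import get_state, optics, sign_off
def ray(im,u,v):
    p=cv2.undistortPoints(np.array([[[u,v]]],float),im["K"],np.array([im["k1"],0,0,0,0.]))[0,0]
    # k1 model: same as OpenCV radial
    R=cv2.Rodrigues(np.array(im["rvec"],float))[0]; t=np.array(im["tvec"],float).ravel()
    d=R.T@np.array([p[0],p[1],1]); return -R.T@t, d/np.linalg.norm(d)
def onz(im,u,v,z):
    c,d=ray(im,u,v); return c+d*(z-c[2])/d[2]
def proj(im,P):
    return cv2.projectPoints(np.array(P,float).reshape(-1,3),np.array(im["rvec"],float),np.array(im["tvec"],float),im["K"],np.array([im["k1"],0,0,0,0.]))[0][:,0]
def tri(a,ua,b,ub):
    (c1,d1),(c2,d2)=ray(a,*ua),ray(b,*ub)
    s=np.linalg.lstsq(np.c_[d1,-d2],c2-c1,rcond=None)[0]
    p,q=c1+s[0]*d1,c2+s[1]*d2; return (p+q)/2,np.linalg.norm(p-q)
E
python3 - <<'E'
from h import *
for n in("top","side"):
    im=optics.get_image(n); cv2.imwrite(f"pics/{n}0.png",im["pixels"]); np.save(f"{n}0.npy",im,allow_pickle=True)
    print(n,ray(im,320,240))
print(get_state())
E
```

```text
top (array([ 0.41016219, -0.03735722,  0.99621585]), array([ 0.03057263, -0.00548257, -0.99951751]))
side (array([ 0.44936987, -0.7924426 ,  0.68531848]), array([ 0.05074857,  0.81104687, -0.58277573]))
{'clock': 0.1, 'qpos': array([ 1.21402107e+00,  2.76498772e-01,  1.50604162e+00,  4.39607505e-06,
        1.36071025e+00, -1.21023592e-01]), 'qd': array([-0.00126905, -0.00055649, -0.00342359, -0.00051513,  0.00100607,
        0.00010475]), 'effort': array([ 1.65759971e-03, -4.17694187e+01, -2.46403992e+01, -1.57190752e-04,
        5.67628900e-03,  3.25428994e-05]), 'position': array([0.13414786, 0.55862397, 0.23053105]), 'ee_rot': array([-1.98256399e-04,  1.17603462e-01,  9.93060289e-01, -8.04942791e-04]), 'contact_force': array([-0.27404058,  0.18890975,  0.14628132]), 'moment': array([-0.00192255, -0.00657607,  0.05072245]), 'gripper_force': 0.0, 'width': 0.08574408592181976}
```

View pics/top0.png

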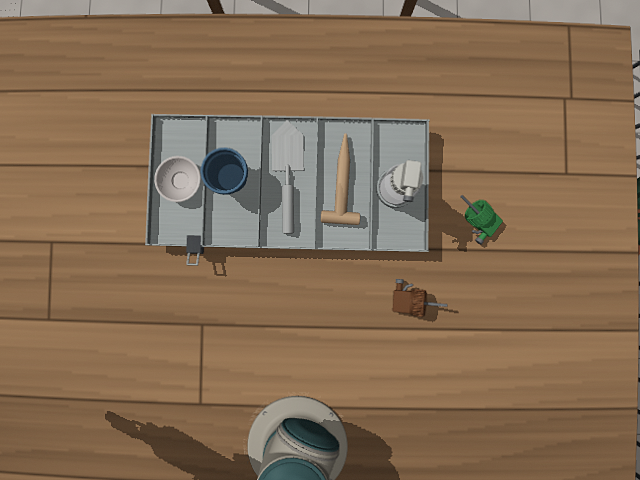

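View pics/side0.png

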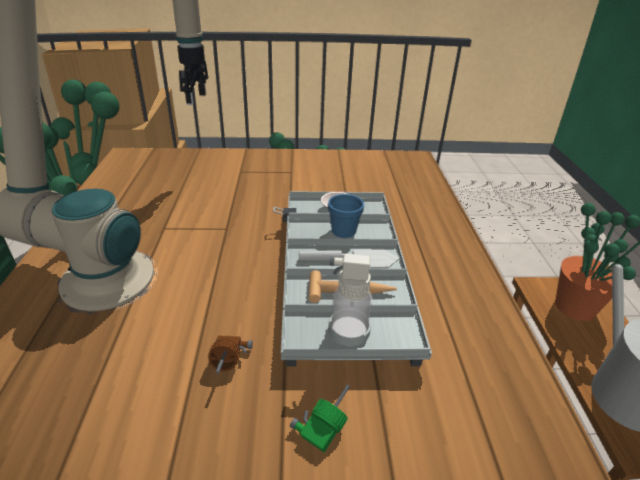

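Top view: the mister is in the rightmost slot, with its white head at about (406,178); dish, pot, trowel and dibber are to its left. The green and brown look-alikes lie outside the shelf. In the side view the head is at about (353,268). I'll enlarge both.

```bash
python3 - <<'E'
from h import *
T=np.load("top0.npy",allow_pickle=True).item();S=np.load("side0.npy",allow_pickle=True).item()
a=cv2.resize(T["pixels"][145:220,360:440],None,fx=5,fy=5,interpolation=cv2.INTER_CUBIC)
b=cv2.resize(S["pixels"][245:355,310:390],None,fx=5,fy=5,interpolation=cv2.INTER_CUBIC)
c=np.zeros((550,800,3),np.uint8);c[:375,:400]=a;c[:550,400:]=b
cv2.imwrite("pics/crop.png",c)
# shelf corners in top at board rim height ~0.06
for p in((151,115),(428,120),(427,250),(146,245)):print(onz(T,*p,0.06))
E
```

```text
[0.69342589 0.3150485  0.06      ]
[ 0.69127995 -0.26180287  0.06      ]
[ 0.42232555 -0.2605852   0.06      ]
[0.42191749 0.31439235 0.06      ]
```

View pics/crop.png

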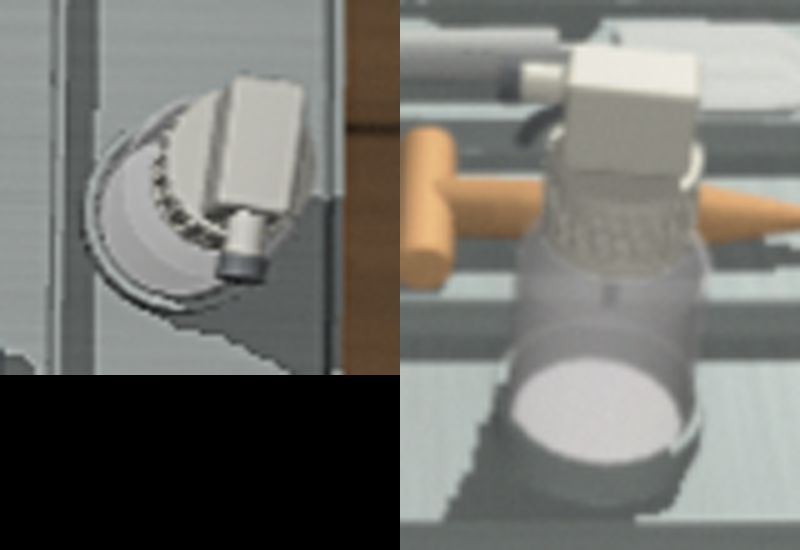

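The crop shows the top of the block: top-view corners at crop (240,78), (304,85), (290,217), (218,208), and side-view top face at crop (572,45), (697,53), (697,122), (567,113).

```bash
python3 - <<'E'
from h import *
T=np.load("top0.npy",allow_pickle=True).item();S=np.load("side0.npy",allow_pickle=True).item()
t=[(240,78),(304,85),(290,217),(218,208)]
t=[(360+x/5-.4,145+y/5-.4) for x,y in t]
P=np.array([onz(T,*p,0.218) for p in t]);print(P,P.mean(0))
print("len",np.linalg.norm(P[0]-P[3]),np.linalg.norm(P[1]-P[2]),"wid",np.linalg.norm(P[0]-P[1]),np.linalg.norm(P[2]-P[3]))
for i,j in((0,3),(1,2)):d=P[i]-P[j];print("yaw",np.degrees(np.arctan2(d[1],d[0])))
s=[(572,45),(697,53),(697,122),(567,113)] # side: far-left(-x,+y), far-right(+x,+y), near-right(+x,-y), near-left
s=[(310+(x-400)/5-.4,245+y/5-.4) for x,y in s]
Q=np.array([onz(S,*p,0.218) for p in s]);print(Q,Q.mean(0))
for (i,j) in((0,1),(1,0),(2,2),(3,3)):
    # top idx: 0 far-left(+x,+y),1 (+x,-y),2(-x,-y),3(-x,+y)
    pass
for a,b in((0,1),(1,2),(2,3),(3,0)):print(tri(T,t[a],S,s[b]))
# white block mask centroid in top view; spout tip
print("spout",onz(T,360+241/5-.4,145+272/5-.4,.208))
# ring / foot ellipse
print("side foot disc",onz(S,310+(597-400)/5-.4,245+410/5-.4,.045))
E
```

```text
[[ 0.57298374 -0.18889016  0.218     ]
 [ 0.57102983 -0.2108691   0.218     ]
 [ 0.52547452 -0.20623724  0.218     ]
 [ 0.52807009 -0.18160811  0.218     ]] [ 0.54938955 -0.19690115  0.218     ]
len 0.04550015171570813 0.04579017990804005 wid 0.02206561839503941 0.024765519511320576
yaw -9.209476779721747
yaw -5.805624494402963
[[ 0.53038438 -0.18228872  0.218     ]
 [ 0.57365577 -0.1865797   0.218     ]
 [ 0.56881666 -0.22427303  0.218     ]
 [ 0.52562928 -0.21970369  0.218     ]] [ 0.54962152 -0.20321128  0.218     ]
(array([ 0.57295713, -0.18861673,  0.21951904]), np.float64(0.0005704890300762136))
(array([ 0.57206163, -0.2128588 ,  0.20876823]), np.float64(0.0017177676063225174))
(array([ 0.52700703, -0.20827204,  0.20865204]), np.float64(0.0002915795637230712))
(array([ 0.52931721, -0.18176204,  0.21743432]), np.float64(0.002296860150150347))
spout [ 0.50755273 -0.19155914  0.208     ]
side foot disc [ 0.55097787 -0.19151039  0.045     ]
```

send_rows(
  increments=[
    {"gripper": -1, "linear": [0.035, -0.063, 0.02], "delta_rot": [0, 0, -0.25]},
    {"gripper": -1, "linear": [0.07, -0.126, 0.04], "delta_rot": [0, 0, -0.5]},
    {"gripper": -1, "linear": [0.1, -0.18, 0.06], "delta_rot": [0, 0, -0.75]},
    {"gripper": -1, "linear": [0.138, -0.252, 0.08], "delta_rot": [0, 0, -1.009]},
    {"gripper": -1, "linear": [0.138, -0.252, 0.08], "delta_rot": [0, 0, -1.009]},
    {"gripper": -1, "linear": [0.138, -0.252, 0.08], "delta_rot": [0, 0, -1.009]},
    {"gripper": -1, "linear": [0.138, -0.252, 0.08], "delta_rot": [0, 0, -1.009]},
    {"gripper": -1, "linear": [0.138, -0.252, 0.08], "delta_rot": [0, 0, -1.009]},
  ],
)

```text
clock: 0.9
position: [0.273, 0.306, 0.3116]
ee_rot: [0.0, 0.584, 0.812, 0.0]
contact_force: [0.1, -0.1, 0.4]
width: 0.0855
gripper_force: 0.0
```

send_rows(
  increments=[
    {"gripper": -1, "linear": [0.138, -0.252, 0], "delta_rot": [0, 0, -1.009]},
    {"gripper": -1, "linear": [0.138, -0.252, 0], "delta_rot": [0, 0, -1.009]},
    {"gripper": -1, "linear": [0.138, -0.252, 0], "delta_rot": [0, 0, -1.009]},
    {"gripper": -1, "linear": [0.138, -0.252, 0], "delta_rot": [0, 0, -1.009]},
    {"gripper": -1, "linear": [0.138, -0.252, 0], "delta_rot": [0, 0, -1.009]},
    {"gripper": -1, "linear": [0.138, -0.252, 0], "delta_rot": [0, 0, -1.009]},
    {"gripper": -1, "linear": [0.138, -0.252, 0], "delta_rot": [0, 0, -1.009]},
  ],
)

```text
clock: 1.6
position: [0.4125, 0.0522, 0.3104]
ee_rot: [0.001, 0.904, 0.427, -0.001]
contact_force: [-0.2, 1.0, 0.6]
width: 0.0856
gripper_force: 0.0
```

send_rows(
  increments=[
    {"gripper": -1, "linear": [0.138, -0.252, 0], "delta_rot": [0, 0, -1.009]},
    {"gripper": -1, "linear": [0.138, -0.252, 0], "delta_rot": [0, 0, -1.009]},
    {"gripper": -1, "linear": [0.138, -0.252, 0], "delta_rot": [0, 0, -1.009]},
    {"gripper": -1, "linear": [0.138, -0.252, 0], "delta_rot": [0, 0, -1.009]},
    {"gripper": -1, "linear": [0.138, -0.252, 0], "delta_rot": [0, 0, -1.009]},
    {"gripper": -1, "linear": [0.138, -0.252, 0], "delta_rot": [0, 0, -1.009]},
    {"gripper": -1, "linear": [0.138, -0.252, 0], "delta_rot": [0, 0, -1.009]},
    {"gripper": -1, "linear": [0.138, -0.252, 0], "delta_rot": [0, 0, -1.009]},
  ],
)

```text
clock: 2.4
position: [0.5491, -0.1966, 0.3095]
ee_rot: [-0.001, 0.998, -0.059, -0.001]
contact_force: [-0.2, 0.8, -0.6]
width: 0.085
gripper_force: 0.0
```

```bash
cat > st.py <<'E'
from h import *
from scipy.spatial.transform import Rotation as R
s=get_state();q=s["ee_rot"];M=R.from_quat([*q[1:],q[0]]).as_matrix()
print(round(s["clock"],2),s["position"].round(4),"yang",np.degrees(np.arctan2(M[1,1],M[0,1])).round(2),"z",M[:,2].round(4),"q",s["qpos"].round(3),"F",s["contact_force"].round(2),"M",s["moment"].round(3),s["width"],s["gripper_force"])
E
python3 st.py
```

```text
2.4 [ 0.5491 -0.1966  0.3095] yang -96.79 z [-0.0027  0.0019 -1.    ] q [-4.630e-01  2.580e-01  1.339e+00  1.000e-03  1.547e+00  1.226e+00] F [-0.18  0.8  -0.57] M [0.049 0.019 0.001] 0.08498999362613446 0.0
```

send_rows(
  increments=[
    {"gripper": -1, "linear": [0.0005, -0.001, -0.04], "delta_rot": [0, 0, 0]},
    {"gripper": -1, "linear": [0.0005, -0.001, -0.07], "delta_rot": [0, 0, 0]},
    {"gripper": -1, "linear": [0.0005, -0.001, -0.1], "delta_rot": [0, 0, 0]},
    {"gripper": -1, "linear": [0.0005, -0.001, -0.115], "delta_rot": [0, 0, 0]},
    {"gripper": -1, "linear": [0.0005, -0.001, -0.124], "delta_rot": [0, 0, 0]},
    {"gripper": -1, "linear": [0.0005, -0.001, -0.124], "delta_rot": [0, 0, 0]},
  ],
)

```text
clock: 3.0
position: [0.5483, -0.1963, 0.1862]
ee_rot: [-0.001, 0.998, -0.059, -0.001]
contact_force: [-0.5, -0.6, -0.0]
width: 0.0848
gripper_force: 0.0
```

```bash
python3 st.py; python3 - <<'E'
from h import *
T=optics.get_image("top");S=optics.get_image("side")
a=cv2.resize(T["pixels"][130:230,340:440],None,fx=4,fy=4,interpolation=cv2.INTER_CUBIC)
b=cv2.resize(S["pixels"][210:330,305:405],None,fx=4,fy=4,interpolation=cv2.INTER_CUBIC)
c=np.zeros((480,800,3),np.uint8);c[:400,:400]=a;c[:,400:]=b
cv2.imwrite("pics/pre.png",c)
E
```

```text
3.0 [ 0.5483 -0.1963  0.1862] yang -96.72 z [-0.0024  0.0014 -1.    ] q [-0.463  0.316  1.561  0.     1.267  1.225] F [-0.49 -0.57 -0.  ] M [0.01  0.023 0.03 ] 0.08479954061399851 0.0
```

View pics/pre.png

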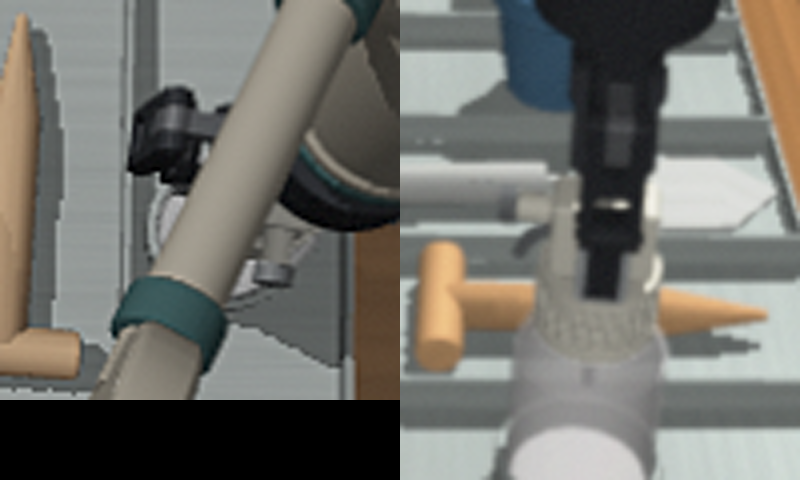

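The side view shows the near finger centred on the block, around crop (600,250), with its tip just above the collar. Next I close gently, with a 1 mm correction.

send_rows(
  increments=[
    {"gripper": -1, "linear": [0.001, -0.001, 0], "delta_rot": [0, 0, 0]},
    {"gripper": 1, "linear": [0.001, -0.001, 0], "delta_rot": [0, 0, 0]},
    {"gripper": 1, "linear": [0.001, -0.001, 0], "delta_rot": [0, 0, 0]},
    {"gripper": 1, "linear": [0.001, -0.001, 0], "delta_rot": [0, 0, 0]},
    {"gripper": 1, "linear": [0.001, -0.001, 0], "delta_rot": [0, 0, 0]},
    {"gripper": 1, "linear": [0.001, -0.001, 0], "delta_rot": [0, 0, 0]},
    {"gripper": 1, "linear": [0.001, -0.001, 0], "delta_rot": [0, 0, 0]},
    {"gripper": 1, "linear": [0.001, -0.001, 0], "delta_rot": [0, 0, 0]},
  ],
  newtons=35,
)

```text
clock: 3.9
position: [0.55, -0.1979, 0.1877]
ee_rot: [-0.001, 0.998, -0.061, 0.0]
contact_force: [-0.5, 5.5, 4.2]
width: 0.0253
gripper_force: 40.1
```

```bash
python3 st.py
```

```text
3.9 [ 0.55   -0.1979  0.1877] yang -96.95 z [ 6.0e-04  1.6e-03 -1.0e+00] q [-0.465  0.317  1.556  0.002  1.269  1.226] F [-0.49  5.45  4.25] M [ 0.916 -0.084  0.013] 0.0253481168807939 40.141738057136536
```

send_rows(
  increments=[
    {"gripper": 1, "linear": [0, 0.001, 0.001], "delta_rot": [0, 0, 0]},
    {"gripper": 1, "linear": [0, 0.001, 0.001], "delta_rot": [0, 0, 0.03]},
    {"gripper": 1, "linear": [0, 0.001, 0.001], "delta_rot": [0, 0, 0.06]},
    {"gripper": 1, "linear": [0, 0.001, 0.001], "delta_rot": [0, 0, 0.1]},
    {"gripper": 1, "linear": [0, 0.001, 0.001], "delta_rot": [0, 0, 0.1]},
  ],
)

```text
clock: 4.4
position: [0.55, -0.198, 0.1878]
ee_rot: [0.0, 1.0, -0.011, -0.0]
contact_force: [2.3, 2.6, -2.0]
width: 0.0253
gripper_force: 39.5
```

```bash
python3 st.py
```

```text
4.4 [ 0.55   -0.198   0.1878] yang -91.22 z [-1.e-04 -2.e-04 -1.e+00] q [-0.464  0.317  1.556 -0.     1.269  1.128] F [ 2.28  2.6  -1.98] M [ 0.426 -0.331 -0.004] 0.025287645927519926 39.53843414783478
```

send_rows(
  increments=[
    {"gripper": 1, "linear": [0, 0, 0], "delta_rot": [0, 0, 0.04]},
    {"gripper": 1, "linear": [0, 0, 0], "delta_rot": [0, 0, 0.08]},
    {"gripper": 1, "linear": [0, 0, 0], "delta_rot": [0, 0, 0.08]},
  ],
)

```text
clock: 4.7
position: [0.55, -0.1982, 0.188]
ee_rot: [0.0, 1.0, 0.029, 0.0]
contact_force: [1.3, 2.1, -1.2]
width: 0.0253
gripper_force: 39.5
```

```bash
python3 st.py
```

```text
4.7 [ 0.55   -0.1982  0.188 ] yang -86.67 z [ 1.e-04 -7.e-04 -1.e+00] q [-4.650e-01  3.170e-01  1.555e+00 -1.000e-03  1.269e+00  1.048e+00] F [ 1.25  2.12 -1.23] M [ 0.31  -0.345  0.052] 0.02534572651133492 39.512797594070435
```

send_rows(
  increments=[
    {"gripper": 1, "linear": [0, 0.0005, 0], "delta_rot": [0, 0, 0.04]},
    {"gripper": 1, "linear": [0, 0.0005, 0], "delta_rot": [0, 0, 0.08]},
    {"gripper": 1, "linear": [0, 0.0005, 0], "delta_rot": [0, 0, 0.08]},
  ],
)

```text
clock: 5.0
position: [0.55, -0.1982, 0.1882]
ee_rot: [0.001, 0.998, 0.069, -0.0]
contact_force: [0.2, 1.0, -0.8]
width: 0.0255
gripper_force: 39.6
```

```bash
python3 st.py
```

```text
5.0 [ 0.55   -0.1982  0.1882] yang -82.12 z [ 1.0e-04 -1.7e-03 -1.0e+00] q [-0.464  0.316  1.555 -0.002  1.269  0.97 ] F [ 0.16  0.99 -0.78] M [ 0.049 -0.171  0.004] 0.025459913084101983 39.57364618778229
```

send_rows(
  increments=[
    {"gripper": 1, "linear": [0, 0, 0], "delta_rot": [0, 0, 0.04]},
    {"gripper": 1, "linear": [0, 0, 0], "delta_rot": [0, 0, 0.08]},
    {"gripper": 1, "linear": [0, 0, 0], "delta_rot": [0, 0, 0.12]},
    {"gripper": 1, "linear": [0, 0, 0], "delta_rot": [0, 0, 0.12]},
  ],
)

```text
clock: 5.4
position: [0.5503, -0.1989, 0.1883]
ee_rot: [0.002, 0.992, 0.128, 0.0]
contact_force: [1.2, -2.7, -1.8]
width: 0.0254
gripper_force: 39.3
```

```bash
python3 st.py
```

```text
5.4 [ 0.5503 -0.1989  0.1883] yang -75.29 z [ 9.e-04 -3.e-03 -1.e+00] q [-0.464  0.317  1.555 -0.002  1.268  0.85 ] F [ 1.2  -2.74 -1.78] M [-0.498 -0.437 -0.245] 0.025404642406224174 39.32854413986206
```

send_rows(
  increments=[
    {"gripper": 1, "linear": [0, 0, 0], "delta_rot": [0, 0, 0.03]},
    {"gripper": 1, "linear": [0, 0, 0], "delta_rot": [0, 0, 0.03]},
  ],
)

```text
clock: 5.6
position: [0.5504, -0.199, 0.1883]
ee_rot: [0.002, 0.99, 0.143, 0.0]
contact_force: [2.5, -3.7, -3.1]
width: 0.0252
gripper_force: 39.3
```

```bash
python3 st.py
```

```text
5.6 [ 0.5504 -0.199   0.1883] yang -73.61 z [ 0.0013 -0.0029 -1.    ] q [-0.464  0.317  1.555 -0.002  1.268  0.821] F [ 2.55 -3.7  -3.06] M [-0.85  -0.547 -0.556] 0.02517660024175891 39.27351951599121
```

The torque is past 0.5 N m at about 23°, so that is the hard stop. I'll turn the other way.

send_rows(
  increments=[
    {"gripper": 1, "linear": [0, 0, 0], "delta_rot": [0, 0, -0.08]},
    {"gripper": 1, "linear": [0, 0, 0], "delta_rot": [0, 0, -0.16]},
    {"gripper": 1, "linear": [0, 0, 0], "delta_rot": [0, 0, -0.24]},
    {"gripper": 1, "linear": [0, 0, 0], "delta_rot": [0, 0, -0.32]},
    {"gripper": 1, "linear": [0, 0, 0], "delta_rot": [0, 0, -0.41]},
    {"gripper": 1, "linear": [0, 0, 0], "delta_rot": [0, 0, -0.41]},
  ],
)

```text
clock: 6.2
position: [0.5493, -0.1964, 0.1881]
ee_rot: [-0.001, 0.998, -0.061, -0.001]
contact_force: [0.3, 1.6, -1.0]
width: 0.0252
gripper_force: 39.5
```

```bash
python3 st.py
```

```text
6.2 [ 0.5493 -0.1964  0.1881] yang -96.99 z [-0.0013  0.0017 -1.    ] q [-4.630e-01  3.160e-01  1.556e+00  1.000e-03  1.271e+00  1.229e+00] F [ 0.33  1.6  -1.04] M [ 0.249 -0.141  0.04 ] 0.025176606185185548 39.50315058231354
```

send_rows(
  increments=[
    {"gripper": 1, "linear": [0, 0, 0], "delta_rot": [0, 0, -0.08]},
    {"gripper": 1, "linear": [0, 0, 0], "delta_rot": [0, 0, -0.16]},
    {"gripper": 1, "linear": [0, 0, 0], "delta_rot": [0, 0, -0.24]},
    {"gripper": 1, "linear": [0, 0, 0], "delta_rot": [0, 0, -0.32]},
    {"gripper": 1, "linear": [0, 0, 0], "delta_rot": [0, 0, -0.4]},
    {"gripper": 1, "linear": [0, 0, 0], "delta_rot": [0, 0, -0.4]},
  ],
)

```text
clock: 6.8
position: [0.5493, -0.1972, 0.1882]
ee_rot: [0.0, 0.966, -0.257, -0.001]
contact_force: [0.7, -0.9, -1.0]
width: 0.0257
gripper_force: 39.5
```

```bash
python3 st.py
```

```text
6.8 [ 0.5493 -0.1972  0.1882] yang -119.79 z [-1.3e-03  1.0e-04 -1.0e+00] q [-4.640e-01  3.160e-01  1.556e+00 -1.000e-03  1.271e+00  1.627e+00] F [ 0.72 -0.93 -0.95] M [ 0.032 -0.026 -0.021] 0.02565600490606765 39.54990327358246
```

Free running. I'll carry on to about −80° from the start (yang ≈ −177).

send_rows(
  increments=[
    {"gripper": 1, "linear": [0, 0, 0], "delta_rot": [0, 0, -0.08]},
    {"gripper": 1, "linear": [0, 0, 0], "delta_rot": [0, 0, -0.16]},
    {"gripper": 1, "linear": [0, 0, 0], "delta_rot": [0, 0, -0.24]},
    {"gripper": 1, "linear": [0, 0, 0], "delta_rot": [0, 0, -0.32]},
    {"gripper": 1, "linear": [0, 0, 0], "delta_rot": [0, 0, -0.4]},
    {"gripper": 1, "linear": [0, 0, 0], "delta_rot": [0, 0, -0.5]},
    {"gripper": 1, "linear": [0, 0, 0], "delta_rot": [0, 0, -0.5]},
  ],
)

```text
clock: 7.5
position: [0.5494, -0.1974, 0.1882]
ee_rot: [0.0, 0.873, -0.488, -0.0]
contact_force: [0.2, -0.6, -0.5]
width: 0.0254
gripper_force: 39.6
```

```bash
python3 st.py
```

```text
7.5 [ 0.5494 -0.1974  0.1882] yang -148.37 z [-0.0011 -0.     -1.    ] q [-4.640e-01  3.160e-01  1.556e+00 -1.000e-03  1.271e+00  2.126e+00] F [ 0.25 -0.58 -0.51] M [-0.023  0.002  0.002] 0.02541607026417195 39.55223321914673
```

send_rows(
  increments=[
    {"gripper": 1, "linear": [0, 0, 0], "delta_rot": [0, 0, -0.08]},
    {"gripper": 1, "linear": [0, 0, 0], "delta_rot": [0, 0, -0.16]},
    {"gripper": 1, "linear": [0, 0, 0], "delta_rot": [0, 0, -0.24]},
    {"gripper": 1, "linear": [0, 0, 0], "delta_rot": [0, 0, -0.32]},
    {"gripper": 1, "linear": [0, 0, 0], "delta_rot": [0, 0, -0.4]},
    {"gripper": 1, "linear": [0, 0, 0], "delta_rot": [0, 0, -0.48]},
    {"gripper": 1, "linear": [0, 0, 0], "delta_rot": [0, 0, -0.48]},
    {"gripper": 1, "linear": [0, 0, 0], "delta_rot": [0, 0, -0.48]},
  ],
)

```text
clock: 8.3
position: [0.5494, -0.197, 0.1882]
ee_rot: [0.0, 0.733, -0.681, -0.001]
contact_force: [-0.2, 1.0, -0.2]
width: 0.0253
gripper_force: 39.5
```

```bash
python3 st.py; python3 - <<'E'
from h import *
T=optics.get_image("top");S=optics.get_image("side")
a=cv2.resize(T["pixels"][130:230,340:440],None,fx=4,fy=4,interpolation=cv2.INTER_CUBIC)
b=cv2.resize(S["pixels"][210:330,305:405],None,fx=4,fy=4,interpolation=cv2.INTER_CUBIC)
c=np.zeros((480,800,3),np.uint8);c[:400,:400]=a;c[:,400:]=b
cv2.imwrite("pics/turned.png",c)
E
```

```text
8.3 [ 0.5494 -0.197   0.1882] yang -175.8 z [-1.e-03  7.e-04 -1.e+00] q [-0.464  0.316  1.556  0.     1.271  2.605] F [-0.19  1.03 -0.21] M [ 0.251  0.134 -0.02 ] 0.02525646471534043 39.54347312450409
```

View pics/turned.png

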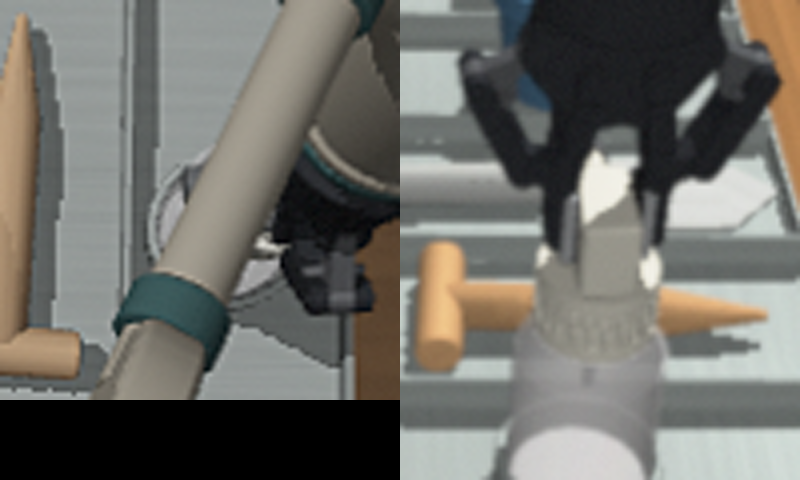

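The head has turned with the gripper; the block's narrow face shows between the fingers at crop (610,250). I'll do a small test lift.

send_rows(
  increments=[
    {"gripper": 1, "linear": [0, 0, 0.002], "delta_rot": [0, 0, 0]},
    {"gripper": 1, "linear": [0, 0, 0.004], "delta_rot": [0, 0, 0]},
    {"gripper": 1, "linear": [0, 0, 0.006], "delta_rot": [0, 0, 0]},
    {"gripper": 1, "linear": [0, 0, 0.008], "delta_rot": [0, 0, 0]},
    {"gripper": 1, "linear": [0, 0, 0.008], "delta_rot": [0, 0, 0]},
  ],
)

```text
clock: 8.9
position: [0.5499, -0.1972, 0.1967]
ee_rot: [-0.0, 0.731, -0.682, -0.0]
contact_force: [0.2, 2.7, -0.1]
width: 0.0252
gripper_force: 39.6
```

```bash
python3 st.py
```

```text
8.9 [ 0.5499 -0.1972  0.1967] yang -176.0 z [ 1.e-04  4.e-04 -1.e+00] q [-0.464  0.31   1.542  0.     1.289  2.608] F [ 0.22  2.67 -0.07] M [0.481 0.058 0.005] 0.025157670377850053 39.56536531448364
```

send_rows(
  increments=[
    {"gripper": 1, "linear": [0, 0.0005, 0.006], "delta_rot": [0, 0, 0]},
    {"gripper": 1, "linear": [0, 0.0005, 0.014], "delta_rot": [0, 0, 0]},
    {"gripper": 1, "linear": [0, 0.0005, 0.023], "delta_rot": [0, 0, 0]},
    {"gripper": 1, "linear": [0, 0.0005, 0.032], "delta_rot": [0, 0, 0]},
    {"gripper": 1, "linear": [0, 0.0005, 0.04], "delta_rot": [0, 0, 0]},
    {"gripper": 1, "linear": [0, 0.0005, 0.04], "delta_rot": [0, 0, 0]},
  ],
)

```text
clock: 9.5
position: [0.5507, -0.1974, 0.2382]
ee_rot: [-0.0, 0.731, -0.682, 0.002]
contact_force: [0.1, 0.3, -0.4]
width: 0.0249
gripper_force: 39.6
```

```bash
python3 st.py
```

```text
9.5 [ 0.5507 -0.1974  0.2382] yang -176.01 z [ 0.003  -0.0018 -1.    ] q [-0.463  0.285  1.474 -0.     1.379  2.609] F [ 0.09  0.33 -0.42] M [-0.016  0.01   0.031] 0.024934280532387495 39.552932381629944
```

send_rows(
  increments=[
    {"gripper": 1, "linear": [0, 0, 0.008], "delta_rot": [0, 0, 0]},
    {"gripper": 1, "linear": [0, 0, 0.017], "delta_rot": [0, 0, 0]},
    {"gripper": 1, "linear": [0, 0, 0.027], "delta_rot": [0, 0, 0]},
    {"gripper": 1, "linear": [0, 0, 0.037], "delta_rot": [0, 0, 0]},
    {"gripper": 1, "linear": [0, 0, 0.043], "delta_rot": [0, 0, 0]},
    {"gripper": 1, "linear": [0, 0, 0.045], "delta_rot": [0, 0, 0]},
    {"gripper": 1, "linear": [0, 0, 0.045], "delta_rot": [0, 0, 0]},
    {"gripper": 1, "linear": [0, 0, 0.045], "delta_rot": [0, 0, 0]},
  ],
)

```text
clock: 10.3
position: [0.5496, -0.1968, 0.2809]
ee_rot: [0.0, 0.731, -0.682, -0.0]
contact_force: [0.0, -0.3, -1.2]
width: 0.0254
gripper_force: 39.5
```

```bash
python3 st.py; python3 - <<'E'
from h import *
T=optics.get_image("top");S=optics.get_image("side")
np.save("S1.npy",S,allow_pickle=True)
a=cv2.resize(T["pixels"][110:260,140:440],None,fx=1.33,fy=1.33,interpolation=cv2.INTER_CUBIC)
b=cv2.resize(S["pixels"][190:340,305:405],None,fx=4,fy=4,interpolation=cv2.INTER_CUBIC)
c=np.zeros((600,800,3),np.uint8);c[:a.shape[0],:a.shape[1]]=a;c[:,400:]=b
cv2.imwrite("pics/up.png",c)
print("expected mouth px",proj(S,[[.5495,-.1972,.172],[.5495,-.1972,.201]]))
E
```

```text
10.3 [ 0.5496 -0.1968  0.2809] yang -176.01 z [-9.e-04  4.e-04 -1.e+00] q [-0.463  0.267  1.396 -0.     1.48   2.609] F [ 0.03 -0.26 -1.23] M [ 0.021 -0.004 -0.015] 0.0253603772000518 39.53509211540222
expected mouth px [[353.69708035 279.29416636]
 [355.01273679 266.6248662 ]]
```

View pics/up.png

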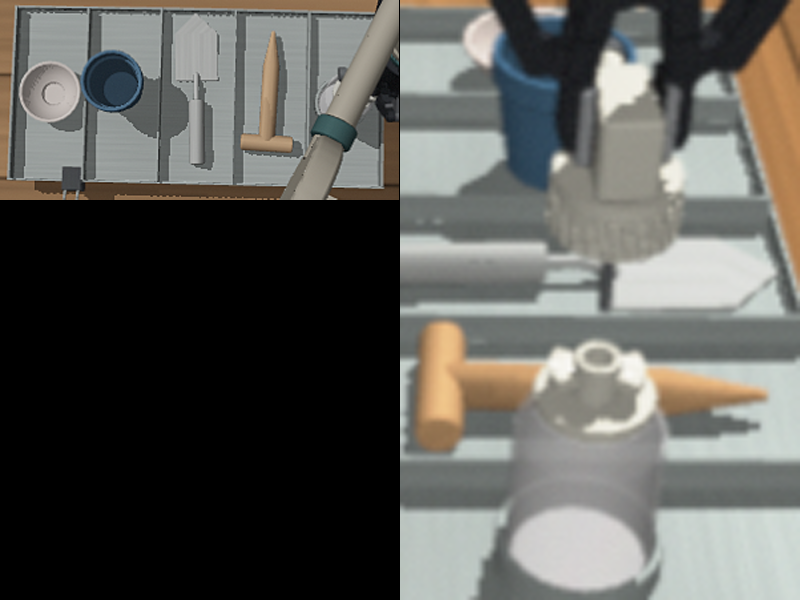

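The head is lifted: the dip tube's tip, at crop (606,308), is right over the mouth at (599,357) and about 28 mm above it. The bystanders haven't moved. I'll let it settle, then hand in.

send_rows(
  increments=[
    {"gripper": 1, "linear": [0, 0, 0], "delta_rot": [0, 0, 0]},
    {"gripper": 1, "linear": [0, 0, 0], "delta_rot": [0, 0, 0]},
    {"gripper": 1, "linear": [0, 0, 0], "delta_rot": [0, 0, 0]},
  ],
)

```text
clock: 10.7
position: [0.5498, -0.1969, 0.2812]
ee_rot: [0.0, 0.731, -0.682, -0.0]
contact_force: [-0.0, 0.3, -1.2]
width: 0.0256
gripper_force: 39.5
```

```bash
python3 st.py; python3 -c "
from h import *
print(abs(get_state()['qd']).max()); print(sign_off())"
```

```text
10.7 [ 0.5498 -0.1969  0.2812] yang -176.01 z [-3.e-04  1.e-04 -1.e+00] q [-0.463  0.267  1.395 -0.     1.48   2.609] F [-0.02  0.34 -1.21] M [0.037 0.014 0.019] 0.02559374847125741 39.53487038612366
0.002158076973804711
the job is handed in; nothing more can be done
None
```

The spray head is unscrewed and held still and upright over the bottle, dip-tube tip about 28 mm above the mouth; it came off clockwise seen from above (counter-clockwise hit the stop), the other things on the shelf did not move, and the job was handed in at 10.7 s.

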